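# Open the bench mixer after a power cut, freeing its lid lock if it is caught

### The job

The power failed while the small bench mixer was running, and nobody knows whether its lid lock has let go. Before you touch the release rod, tug the lid up by its steel bar: if it is caught, take the red-handled rod from the beech block, push it straight down into the brass release tube on the mixer's deck until its handle sits on the rim, and leave it standing there. Then raise the lid to about 45 degrees or more and finish while holding it up by the bar, because it has no stay and falls shut; whatever the case, the rod must end standing in the block or fully home in the tube, and the blue bowl, tin, jar and mould piece around the mixer stay where they are.

Things in the scene. Friction and masses are not known exactly. Their poses are not given: they have to be found in the camera images.
- mixer: Bench mixer, fixed: white housing 270 deep (x) x 300 wide (y) x 130 mm high, flat metal deck on top, blue lid on the deck. Origin: centre of its underside on the table; x points from its front (keys, display) to its back, y to its left, z up. The lid lock is hidden under the deck; its state cannot be seen
- lid (a joint): Lid angle, rad: 0 shut, positive open (front edge up), stop at 1.2. If the lock is caught the lid rises only some 0.04 rad (8 mm at the bar) and then stops hard, however strongly pulled; if not, it lifts freely. 0.36 to 0.56 kg, falls shut when let go. Shell 180 x 212 x 44 mm with a round clear window
- lid_bar (a point): Middle of the round steel bar by which the lid is lifted: 10 mm thick, 104 mm long along the mixer's y between two end posts, 40 mm in front of the lid's front face, 30 mm above the deck when shut (160 mm above the table); 35 mm of free room behind it, nothing in front. It turns with the lid; its axes are the lid's
- lid_hinge (a point): Middle of the lid's hinge axis, which runs along the mixer's y; 215 mm behind and 26 mm below the bar when the lid is shut
- tube_mouth (a point): Mouth centre of the upright brass release tube, 14 mm above the deck (144 above the table), front right of the mixer, 125 mm right of the bar's middle. Bore 10, outside 18 mm; z up along the bore. The rod meets the lock's arm 40 mm below the mouth and pushes it 14 mm on, against 3 to 5 N, till its handle sits on the rim; the lock then stays off
- rod: Release rod, loose, upright: steel shank 8 mm thick and 54 mm long with a tapered tip, below a round red handle 16 mm thick and 44 mm long; 60 g. Origin at the tip, z along the rod up to the handle
- rod_shoulder (a point): Centre of the underside of the rod's red handle, 54 mm above the tip: it sits on the block's top at first and on the rim of the tube when the rod is fully home
- block: Beech tool block, fixed, 60 (x) x 120 (y) x 58 high, with the release rod and two short hex bits (14 and 22 mm proud, some 70 mm from the rod) standing in its holes. Origin: centre of its underside. It stands to the right or to the left of the mixer
- block_hole (a point): Centre of the mouth of the block's hole for the rod, 58 mm above the table; bore 11 mm
- mixing_bowl: Bystander: blue rubber plaster bowl, 123 mm wide, 62 mm high, on the other side of the mixer from the block. Origin: centre of its underside
- tin_can: Bystander: open tin, 75 mm wide, 100 mm high, right of the mixer at the back. Origin: centre of its underside
- jar: Bystander: jar with a grey screw lid, 50 mm wide, 72 mm high, right of the mixer. Origin: centre of its underside
- mould_shard: Bystander: piece of a plaster mould, about 150 x 145 x 142 mm, left of the mixer at the back. Origin: centre of its underside

How it is judged:
On the way:
1. the lid is tugged up by the gripper, far enough to feel whether it is caught, while the release rod still stands untouched in the block (value of joint lid above 0.018 rad and contact force between the fingers and lid above 0.5 N and distance of rod from where it was at the start of the episode below 0.02 m), for 0.1 s.
At the end, for the whole second after the job is handed in: the lid stands at 0.7 rad (40 degrees) or more, still, held up by the gripper's fingers; the rod stands in the tube with its handle within 4 mm of the rim, or in its hole in the block (value of joint lid above 0.7 rad and velocity of joint lid between -0.1 and 0.1 rad/s and contact force between the fingers and lid above 0.5 N and contact force between lid and rod below 0.1 N and angle between rod's own z axis and vertical below 0.2 rad and ((horizontal distance between rod_shoulder and tube_mouth below 0.005 m and z of rod_shoulder in the frame of tube_mouth below 0.004 m) or (horizontal distance between rod_shoulder and block_hole below 0.008 m and z of rod_shoulder in the frame of block_hole below 0.006 m))); the arm keeps its last pose, push and grip.
It fails at once if a bystander (bowl, tin, jar, mould shard) is moved by more than 30 mm (distance of any of mixing_bowl, tin_can, jar, mould_shard from where it was at the start of the episode above 0.03 m).
It also fails if it takes over 72 s, if anything falls off the work surface, if the arm or the gripper's body presses on something with over 40 N, if the wrist force passes 120 N, or if a joint passes its speed limit or range.

### The arm

A 6-joint arm with a two-finger parallel gripper is mounted at the origin on the work surface; the furniture and walls round the work are solid. World frame = base frame: x ahead of the robot, y to its left, z up, the work surface at z = 0. Lengths are in m, angles in rad, forces in N, time in s.
With the tool pointing down it reaches from about 0.35 to 1 m from the base axis. Payload 7.1 kg.
Tool frame: the origin (TCP) lies between the finger pads; the fingertips stand 22 mm ahead of it and the grasp point (between the pads) lies 3 mm ahead of it; x points along the fingers, y is the direction in which the jaws open and shut, and the axes are right-handed (so a half turn about x gives the same grasp; the last joint's range is limited). The gripper opens to 85 mm and grips with 20 to 120 N. Pads are 22 mm wide; open, the fingers measure 114 mm over their backs; the gripper's body (76 mm by 85 mm) begins 54 mm behind the grasp point. The pads swing forward as they close: fully open they stand 13 mm farther back than shut.
Start: joints at [1.153, 0.423, 1.63, -0, 1.089, -0.019], TCP at [0.243, 0.576, 0.253] pointing down, gripper open.
Joint ranges: [-3, 3], [-0.9, 2.11], [0.09, 2.58], [-1.31, 4.45], [0.11, 2.69], [-2.54, 2.54]. Speed limits (rad/s): [2.39, 2.39, 3.01, 3.14, 3.14, 3.14].

### API

Orientations are given as a rotation vector (axis times angle).
In Python, from rig import manip gives the robot as it stands. The module is installed in compiled form; this text tells all that it offers. Calls block until the motion is done:
- manip.move_to(position, orientation): joint-space move of the TCP to a pose.
- manip.servo_line(position, orientation=None, rate=0.15): straight line of the TCP; orientation=None keeps the orientation; rate is the mean speed in m/s.
- manip.set_joints(angles): joint-space move.
- manip.command_gripper(opening, f_grip=None): finger opening in m; f_grip is the grip in N (None keeps the last); returns when the fingers have stopped.
- manip.hold(seconds).
- manip.solve_ik(position, orientation): joint angles nearest the present ones, or None.
- manip.camera(name): name is "scene" or "top" or "wrist"; returns a dict with "image" (384x512x3 uint8, red, green, blue), "fx", "fy", "cx", "cy" (pixels), "k1" (the pictures are not rectified: a ray, as slopes to the right and down, at radius r is drawn at 1 + k1 r^2 times it, then the intrinsics apply), "cam_to_world" (4x4, takes a point from camera to world coordinates); the wrist camera has in their place "mount" (4x4, takes a point from camera to tool coordinates, whose origin is the TCP and whose axes are the tool frame's). Camera axes: x right, y down, z forward; pixel columns grow to the right and rows downward; lengths in m; the calibration is good to about 2 mm. A picture is of the moment at which its call begins: read the wrist's pose just before it. There is no depth.
A pose or a line that the arm cannot do raises manip.IKError and nothing moves.
- manip.sign_off(): hands the job in, once; it reports no verdict.
Readings, each from a call of its own:
- manip.get_time(): time.
- manip.get_joint_positions(): joint angles.
- manip.get_joint_vel(): joint speeds.
- manip.get_tau(): joint torques, N m.
- manip.get_position(): TCP position.
- manip.get_ee_rot(): TCP orientation.
- manip.get_contact_force(): force on the tool from outside, world axes, zero at the start.
- manip.get_torque(): the same for the moment, N m.
- manip.get_width(): finger opening in m.
Only numpy, scipy, OpenCV 4.12 (cv2) and the standard library are available. Lean on these libraries where they do the work, as an engineer would, in place of code of your own. Each camera call takes 0.05 s, during which the arm holds its last target.

## Working session

There is one attempt and no reset: what is moved stays moved. The work goes in short steps, each a Python script; the robot and the scene stay as the last script left them, time stands still between calls to the robot, and variables do not carry over. Pictures are saved under pics/ and viewed, and the job is handed in when it is done.

```bash
ls; mkdir -p pics; python3 - <<'E'
from rig import manip
import cv2,numpy as np
np.set_printoptions(precision=4,suppress=True)
for n in ["scene","top","wrist"]:
    c=manip.camera(n)
    cv2.imwrite(f"pics/{n}0.png",c["image"][:,:,::-1])
    print(n,c["fx"],c["fy"],c["cx"],c["cy"],c["k1"]);print(c.get("cam_to_world",c.get("mount")))
print(manip.get_time(),manip.get_position(),manip.get_ee_rot(),manip.get_width(),manip.get_contact_force())
E
```

```text
pics
scene 407.1840554655839 407.1840554655839 256.2402352202569 191.6479371497491 -0.011442116339449283
[[ 0.7265 -0.4495  0.5197 -0.0097]
 [-0.6871 -0.4819  0.5437 -0.6365]
 [ 0.006  -0.7521 -0.659   0.8539]
 [ 0.      0.      0.      1.    ]]
top 375.5771900280798 375.5771900280798 258.39526809062266 189.84099982445238 -0.12550162706020124
[[-0.0161 -0.9917  0.1274  0.4475]
 [-0.9998  0.0178  0.0121 -0.0144]
 [-0.0143 -0.1272 -0.9918  1.1459]
 [ 0.      0.      0.      1.    ]]
wrist 268.5646675540242 268.5646675540242 257.3406553207697 194.50329687697706 -0.01450459441546796
[[ 0.0003 -0.2679  0.9634 -0.1208]
 [ 1.     -0.0002 -0.0004  0.0004]
 [ 0.0003  0.9634  0.2679 -0.0684]
 [ 0.      0.      0.      1.    ]]
0.15 [0.2425 0.5756 0.2527] [ 0.3119  1.5483 -0.3138] 0.08541412772821112 [-0.756   0.2647  0.4552]
```

View pics/scene0.png

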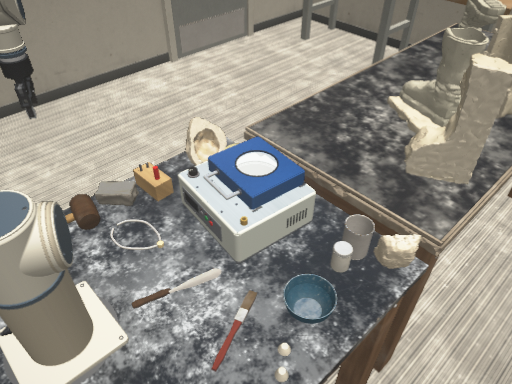

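View pics/top0.png

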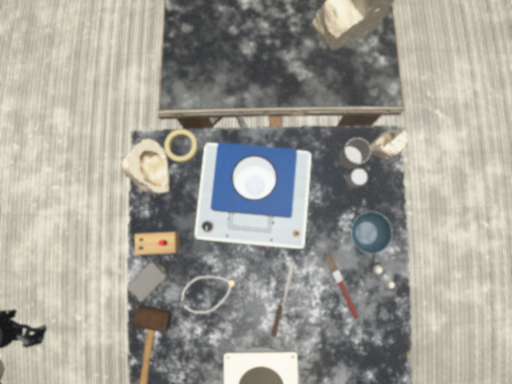

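View pics/wrist0.png

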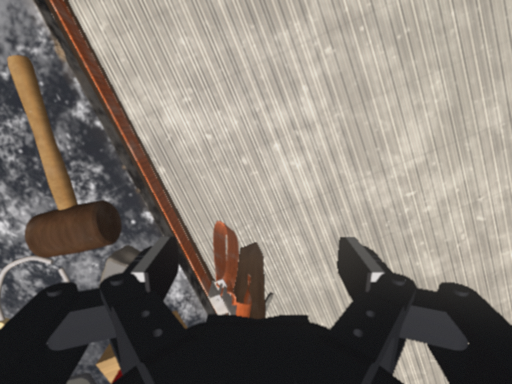

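The top view shows the mixer around (255,195), the tube at about (296,233), and the block on the left at (157,243) with the rod at (164,242). The bowl is at (371,232). I'll zoom in for exact pixels.

```bash
python3 - <<'E'
import cv2
t=cv2.imread("pics/top0.png")
cv2.imwrite("pics/t_mix.png",cv2.resize(t[135:260,125:325],None,fx=4,fy=4,interpolation=cv2.INTER_CUBIC))
s=cv2.imread("pics/scene0.png")
cv2.imwrite("pics/s_mix.png",cv2.resize(s[130:265,125:325],None,fx=4,fy=4,interpolation=cv2.INTER_CUBIC))
E
```

```text
(no output)
```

View pics/t_mix.png

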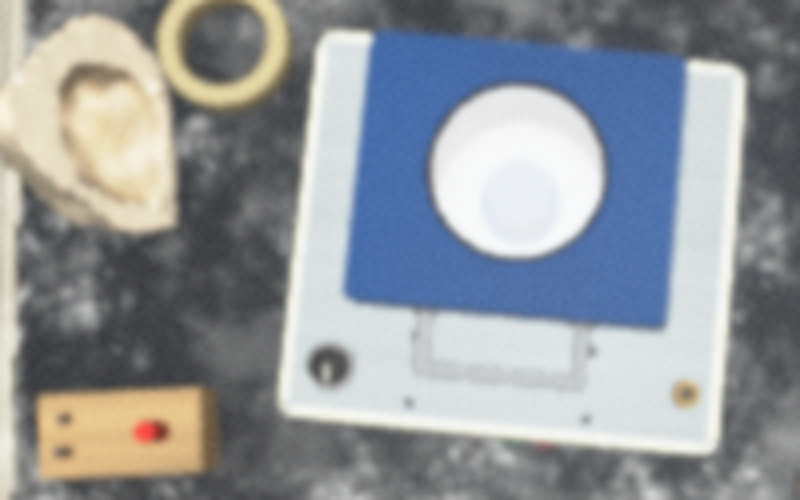

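View pics/s_mix.png

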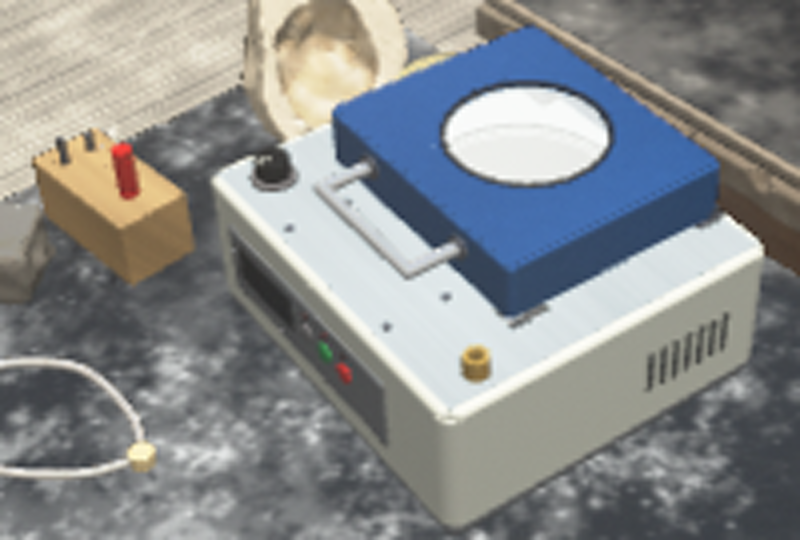

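```bash
cat > h.py <<'E'
import numpy as np,cv2
from rig import manip
from scipy.spatial.transform import Rotation as R
np.set_printoptions(precision=4,suppress=True)
def ray(c,uv,T=None):
    T=c["cam_to_world"] if T is None else T
    K=np.array([[c["fx"],0,c["cx"]],[0,c["fy"],c["cy"]],[0,0,1]])
    p=cv2.undistortPoints(np.array([[uv]],float),K,np.array([c["k1"],0,0,0.]))[0,0]
    d=T[:3,:3]@np.array([p[0],p[1],1]); return T[:3,3],d/np.linalg.norm(d)
def plane(c,uv,z,T=None):
    o,d=ray(c,uv,T); return o+d*(z-o[2])/d[2]
def tri(rs):
    A=sum(np.eye(3)-np.outer(d,d) for o,d in rs); b=sum((np.eye(3)-np.outer(d,d))@o for o,d in rs)
    x=np.linalg.solve(A,b); return x,[np.linalg.norm((np.eye(3)-np.outer(d,d))@(x-o)) for o,d in rs]
def wristT(c,p,r):
    T=np.eye(4);T[:3,:3]=R.from_rotvec(r).as_matrix();T[:3,3]=p; return T@c["mount"]
def rot(x,y):
    x=np.array(x,float);y=np.array(y,float);x/=np.linalg.norm(x);y-=x*(x@y);y/=np.linalg.norm(y)
    return R.from_matrix(np.c_[x,y,np.cross(x,y)]).as_rotvec()
E
python3 - <<'E'
from h import *
t=manip.camera("top");s=manip.camera("scene")
T=lambda u,v:((u+.5)/4-.5+125,(v+.5)/4-.5+135)
S=lambda u,v:((u+.5)/4-.5+125,(v+.5)/4-.5+130)
for n,a,b,z in [("bar",(498,378),(366,230),.16),("barL",(422,370),(322,188),.16),("barR",(577,384),(408,271),.16),("tube",(685,393),(477,352),.144),("rodtop",(145,432),(122,149),.102)]:
    print(n,plane(t,T(*a),z),plane(s,S(*b),z),*tri([ray(t,T(*a)),ray(s,S(*b))]))
print("rod shoulder scene",plane(s,S(130,196),.058))
for q in [(40,395),(42,478),(208,470),(206,388)]: print("block",plane(t,T(*q),.058))
for q in [(283,413),(717,452),(745,68),(322,33)]: print("mixer",plane(t,T(*q),.130))
E
```

```text
bar [0.4709 0.0236 0.16  ] [0.4731 0.0207 0.16  ] [0.4723 0.0226 0.1591] [np.float64(0.001730194262808514), np.float64(0.0017301942628084673)]
barL [0.4769 0.0733 0.16  ] [0.479  0.0748 0.16  ] [0.4772 0.0729 0.1621] [np.float64(0.0004267079968098715), np.float64(0.00042670799680977753)]
barR [ 0.4662 -0.028   0.16  ] [ 0.4673 -0.0286  0.16  ] [ 0.4667 -0.0284  0.1601] [np.float64(0.0006282866712299934), np.float64(0.0006282866712299536)]
tube [ 0.4592 -0.0998  0.144 ] [ 0.4611 -0.1006  0.144 ] [ 0.46   -0.1004  0.1445] [np.float64(0.0009775364486870738), np.float64(0.0009775364486870862)]
rodtop [0.4378 0.2732 0.102 ] [0.4387 0.2734 0.102 ] [0.438  0.2728 0.1027] [np.float64(0.00030759549167991583), np.float64(0.000307595491679868)]
rod shoulder scene [0.437  0.2722 0.058 ]
block [0.4648 0.3645 0.058 ]
block [0.4043 0.3622 0.058 ]
block [0.4096 0.2386 0.058 ]
block [0.4689 0.2403 0.058 ]
mixer [0.4501 0.1706 0.13  ]
mixer [ 0.4195 -0.1215  0.13  ]
mixer [ 0.682 -0.149  0.13 ]
mixer [0.7127 0.1445 0.13  ]
```

The bar's middle is at about (0.472, 0.023, 0.160), the tube at (0.460, -0.100) and the rod at (0.438, 0.273). The two views agree within 2 mm, and the mixer yaw is about -0.104. Next I'll hover over the bar.

```bash
cat >> h.py <<'E'
yaw=-0.104
mx=np.array([np.cos(yaw),np.sin(yaw),0]); my=np.array([-np.sin(yaw),np.cos(yaw),0])
E
python3 - <<'E'
from h import *
for sg in (1,-1):
    o=rot([0,0,-1],sg*mx)
    for p in [(.472,.0226,.26),(.472,.0226,.166),(.55,.014,.32),(.46,-.1,.2),(.438,.273,.15)]:
        print(sg,p,manip.solve_ik(p,o))
E
```

```text
1 (0.472, 0.0226, 0.26) [0.0227 0.1887 1.951  0.     1.0019 0.1267]
1 (0.472, 0.0226, 0.166) [0.0227 0.3366 2.0238 0.     0.7812 0.1267]
1 (0.55, 0.014, 0.32) [0.0038 0.2398 1.7315 0.     1.1704 0.1078]
1 (0.46, -0.1, 0.2) [-0.2393  0.2765  2.0052  0.      0.8599 -0.1353]
1 (0.438, 0.273, 0.15) [0.5343 0.4177 1.9398 0.     0.784  0.6383]
-1 (0.472, 0.0226, 0.26) None
-1 (0.472, 0.0226, 0.166) None
-1 (0.55, 0.014, 0.32) None
-1 (0.46, -0.1, 0.2) None
-1 (0.438, 0.273, 0.15) [ 0.5343  0.4177  1.9398 -0.      0.784  -2.5033]
```

```bash
python3 - <<'E'
from h import *
o=rot([0,0,-1],mx)
manip.command_gripper(0.034,40)
manip.move_to((.472,.0226,.26),o)
p,r=manip.get_position(),manip.get_ee_rot()
c=manip.camera("wrist")
cv2.imwrite("pics/w1.png",c["image"][:,:,::-1])
np.savez("w1.npz",p=p,r=r)
print(manip.get_time(),p,r,manip.get_contact_force(),manip.get_width())
E
```

```text
3.0 [0.4721 0.0232 0.26  ] [ 1.2847  1.1588 -1.2845] [-0.1315 -0.0845  0.0741] 0.033939637143000835
```

View pics/w1.png

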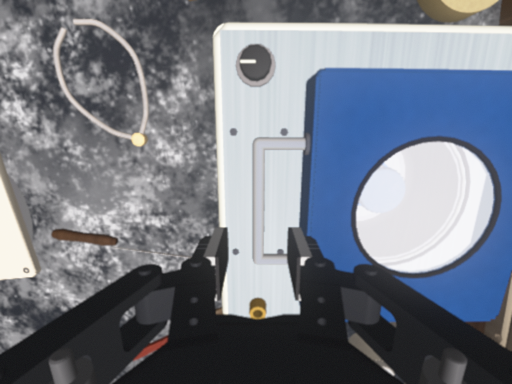

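In this wrist view the bar runs at column 259 from row 144 to row 259. The fingers straddle column 259 and the tube is at (258,307), so the bar is centred between the jaws. I'll check this metrically, then grip and tug.

```bash
python3 - <<'E'
from h import *
d=np.load("w1.npz");c=manip.camera("wrist");T=wristT(c,d["p"],d["r"])
for n,uv,z in [("L",(259,145),.16),("R",(258,259),.16),("tube",(258,306),.144)]: print(n,plane(c,uv,z,T))
o=rot([0,0,-1],mx)
manip.servo_line((.472,.0226,.166),o,rate=.1)
f0=manip.get_contact_force()
manip.command_gripper(0.0,40)
f1=manip.get_contact_force()
print(f0,f1,manip.get_width(),manip.get_position(),manip.get_time())
z0=manip.get_position()[2]
b=manip.get_position()
for dz in (.003,.005,.006,.007,.008,.009,.010):
    manip.servo_line((b[0],b[1],b[2]+dz),o,rate=.02); manip.hold(.2)
    f=manip.get_contact_force(); print(dz,manip.get_position()[2]-z0,f-f1,manip.get_width())
    if abs((f-f1)[2])>22: break
print(manip.get_time())
E
```

```text
L [0.4781 0.0715 0.16  ]
R [ 0.4667 -0.0309  0.16  ]
tube [ 0.4603 -0.0939  0.144 ]
[-0.5443 -0.1525  0.3089] [ 0.5685 -1.0164  3.1283] 0.008775272871333159 [0.4727 0.0226 0.1667] 4.4833
0.003 0.002994484542526904 [ 3.8636 -0.7486 -5.8677] 0.008161636501708367
0.005 0.005111508580833979 [ 4.4851 -0.9176 -6.2453] 0.008449962791900172
0.006 0.00616357757214972 [ 5.9601 -0.4942 -6.1765] 0.008482163751994731
0.007 0.00718773852879101 [ 4.4395 -0.9334 -7.1386] 0.008313187047286048
0.008 0.008184374844311282 [ 6.6797 -0.1255 -7.3144] 0.008639413002807565
0.009 0.008824572016681687 [  8.3703  -0.839  -13.011 ] 0.008352482385802463
0.01 0.009500180754834886 [  9.7093  -1.9085 -16.4847] 0.008412237043316655
7.7167
```

The force jumps after 8 mm of lift, which suggests a stop. I'll confirm with a slightly stronger pull.

```bash
python3 - <<'E'
from h import *
o=rot([0,0,-1],mx)
b=np.array([.4727,.0226,.1667])
for dz in (.012,.014,.016):
    manip.servo_line((b[0],b[1],b[2]+dz),o,rate=.02); manip.hold(.2)
    f=manip.get_contact_force(); print(dz,manip.get_position()-b,f,manip.get_width())
    if abs(f[2])>30: break
c=manip.camera("scene");cv2.imwrite("pics/s2.png",cv2.resize(c["image"][130:265,125:325,::-1],None,fx=4,fy=4))
print(manip.get_time())
E
```

```text
0.012 [ 0.0013 -0.0002  0.0107] [ 14.8541  -2.9793 -24.2585] 0.008148655406896167
0.014 [ 0.0015 -0.0002  0.0124] [ 16.0439  -1.6804 -28.9101] 0.008195885804410236
0.016 [ 0.0016 -0.0002  0.0134] [ 21.2604  -2.332  -42.9332] 0.00818568616633488
9.1167
```

View pics/s2.png

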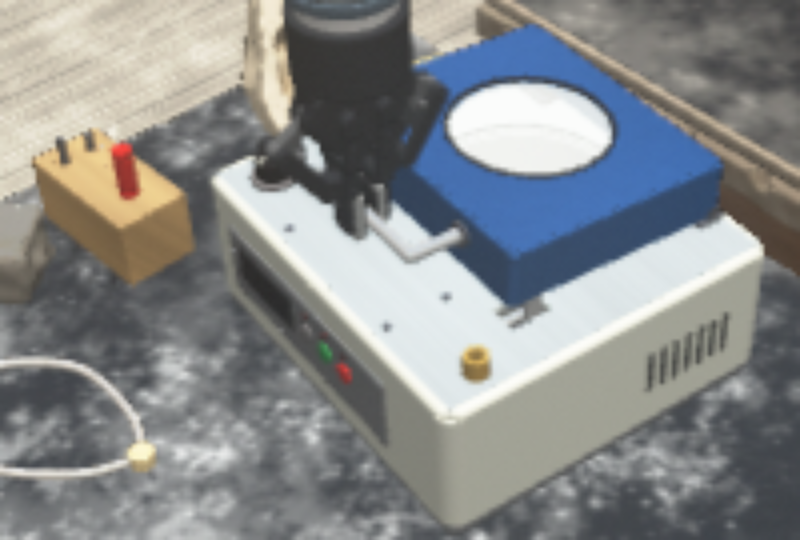

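The lid is caught: the pull climbed to 43 N with a hard stop at about 8 mm, and the rod is untouched. I'll lower and release the bar, then go to the rod.

```bash
python3 - <<'E'
from h import *
o=rot([0,0,-1],mx)
manip.servo_line((.4725,.0226,.1665),o,rate=.05)
manip.command_gripper(0.034)
manip.servo_line((.4725,.0226,.26),o,rate=.15)
manip.move_to((.438,.273,.19),o)
p,r=manip.get_position(),manip.get_ee_rot()
c=manip.camera("wrist")
cv2.imwrite("pics/w3.png",c["image"][:,:,::-1]); np.savez("w3.npz",p=p,r=r)
print(manip.get_time(),p)
T=wristT(c,p,r); im=c["image"].astype(int)
m=((im[...,0]>130)&(im[...,1]<70)&(im[...,2]<70)).astype(np.uint8)
n,l,st,ce=cv2.connectedComponentsWithStats(m)
for i in range(1,n):
    if st[i,4]>30: print(st[i],ce[i])
E
```

```text
11.8083 [0.4381 0.2723 0.1898]
[250 186  15  15 151] [257.2781 192.8543]
```

View pics/w3.png

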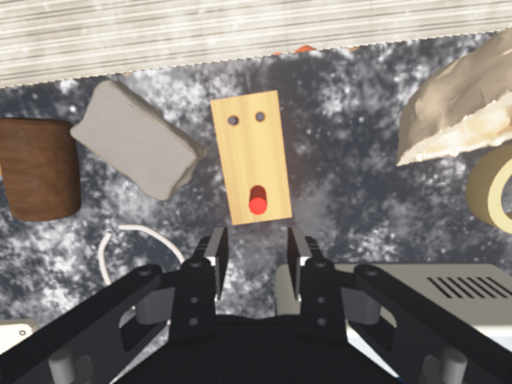

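The wrist view shows the red handle top at about (258,205), between the finger columns (222 and 294). I'll confirm with a ray cast, then grasp.

```bash
python3 - <<'E'
from h import *
d=np.load("w3.npz");c=manip.camera("wrist");T=wristT(c,d["p"],d["r"])
print(plane(c,(258,206),.102,T))
o=rot([0,0,-1],mx)
manip.servo_line((.438,.2728,.089),o,rate=.12)
f=manip.get_contact_force()
manip.command_gripper(0.0,60)
print(f,manip.get_contact_force(),manip.get_width(),manip.get_position(),manip.get_time())
if manip.get_width()>.012:
    manip.servo_line((.438,.2728,.20),o,rate=.12)
    print(manip.get_width(),manip.get_position(),manip.get_time(),manip.get_contact_force())
    s=manip.camera("scene");cv2.imwrite("pics/s4.png",cv2.resize(s["image"][60:225,80:280,::-1],None,fx=3,fy=3))
    c=manip.camera("wrist");cv2.imwrite("pics/w4.png",c["image"][:,:,::-1])
E
```

```text
[0.4382 0.2728 0.102 ]
[ 0.3399  0.5037 -0.1389] [-0.5821 -0.8714  6.5141] 0.014317783580955853 [0.4385 0.2731 0.0899] 13.15
0.014069036612970924 [0.4375 0.2725 0.1993] 14.225 [ 0.6688  0.1074 -1.0973]
```

View pics/s4.png

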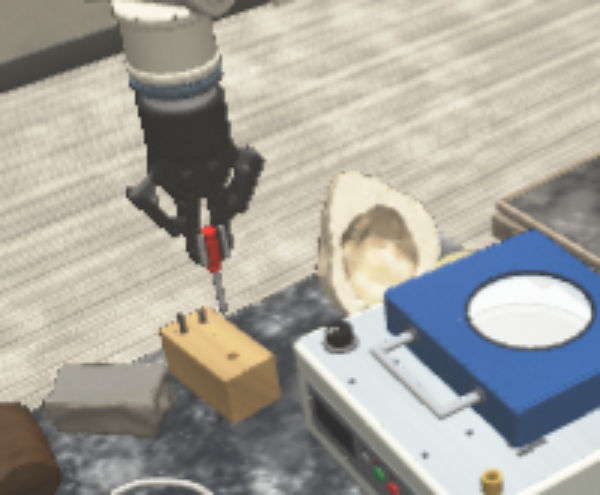

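View pics/w4.png

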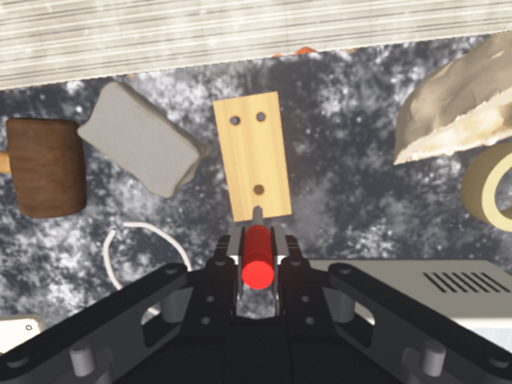

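The rod is lifted with a width of 14 mm and looks upright in the grip. I'll carry it above the tube and measure tip against mouth.

```bash
python3 - <<'E'
from h import *
o=rot([0,0,-1],mx)
manip.servo_line((.438,.2728,.29),o,rate=.25)
manip.move_to((.46,-.1004,.29),o)
manip.servo_line((.46,-.1004,.246),o,rate=.15)
manip.hold(.2)
p,r=manip.get_position(),manip.get_ee_rot()
s=manip.camera("scene");c=manip.camera("wrist");np.savez("w5.npz",p=p,r=r,T=wristT(c,p,r))
cv2.imwrite("pics/s5raw.png",s["image"][:,:,::-1]);cv2.imwrite("pics/w5raw.png",c["image"][:,:,::-1])
cv2.imwrite("pics/s5.png",cv2.resize(s["image"][165:235,205:285,::-1],None,fx=8,fy=8,interpolation=cv2.INTER_CUBIC))
cv2.imwrite("pics/w5.png",cv2.resize(c["image"][150:300,200:320,::-1],None,fx=4,fy=4,interpolation=cv2.INTER_CUBIC))
print(p,r,manip.get_time())
E
```

```text
[ 0.4608 -0.1004  0.247 ] [ 1.2858  1.1566 -1.2838] 16.975
```

View pics/s5.png

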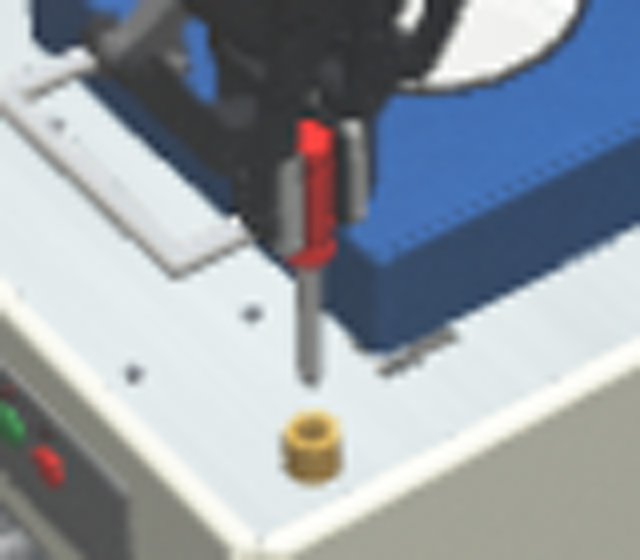

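View pics/w5.png

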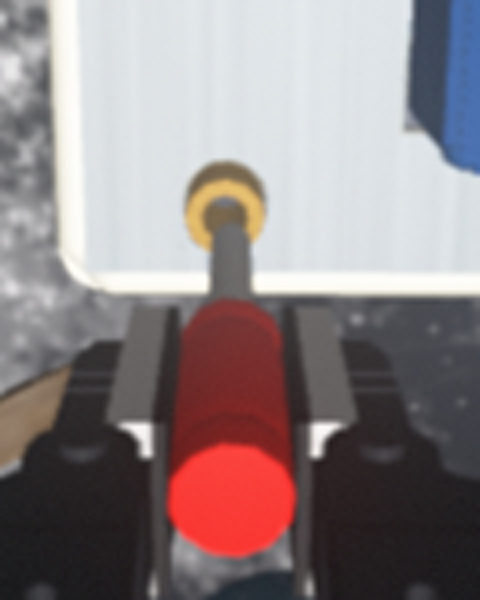

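The scene crop shows the tip at (310,382) and the mouth at (314,428). The wrist crop shows the mouth at (225,208) with the tip just reaching it at about (228,205). Now I'll compute the lateral offset.

```bash
python3 - <<'E'
from h import *
d=np.load("w5.npz");s=manip.camera("scene");c=manip.camera("wrist");T=d["T"];p=d["p"]
S=lambda u,v:((u+.5)/8-.5+205,(v+.5)/8-.5+165)
W=lambda u,v:((u+.5)/4-.5+200,(v+.5)/4-.5+150)
def proj(c,X,T):
    q=np.linalg.inv(T)@np.r_[X,1];K=np.array([[c["fx"],0,c["cx"]],[0,c["fy"],c["cy"]],[0,0,1]])
    return cv2.projectPoints(q[None,:3],np.zeros(3),np.zeros(3),K,np.array([c["k1"],0,0,0.]))[0].ravel()
Si=lambda q:((q[0]+.5-205)*8-.5,(q[1]+.5-165)*8-.5)
Wi=lambda q:((q[0]+.5-200)*4-.5,(q[1]+.5-150)*4-.5)
for n,dz in [("tip",-.086),("shoulder",-.032),("top",.012)]:
    X=p+[0,0,dz]; print(n,X,"scene",Si(proj(s,X,s["cam_to_world"])),"wrist",Wi(proj(c,X,T)))
print("mouth scene",plane(s,S(314,428),.144),"tip scene",plane(s,S(310,382),p[2]-.086))
print("mouth wrist",plane(c,W(225,208),.144,T),"handletop wrist",plane(c,W(232,498),p[2]+.012,T),"shoulder wrist",plane(c,W(230,328),p[2]-.032,T))
print(np.array(Wi(proj(c,np.array([.460,-.1004,.144]),T))),Wi(proj(c,np.array([.4611,-.1006,.144]),T)))
E
```

```text
tip [ 0.4608 -0.1004  0.161 ] scene (np.float64(312.4981336974306), np.float64(385.0628870529822)) wrist (np.float64(232.2438277974502), np.float64(230.65902343280504))
shoulder [ 0.4608 -0.1004  0.215 ] scene (np.float64(309.85113261326956), np.float64(253.0882231151354)) wrist (np.float64(233.41367594591225), np.float64(340.7141576698531))
top [ 0.4608 -0.1004  0.259 ] scene (np.float64(307.5473513849365), np.float64(138.0664914971785)) wrist (np.float64(235.09413852877265), np.float64(498.84829272343404))
mouth scene [ 0.46   -0.1016  0.144 ] tip scene [ 0.4611 -0.0989  0.161 ]
mouth wrist [ 0.4592 -0.1007  0.144 ] handletop wrist [ 0.4604 -0.1002  0.259 ] shoulder wrist [ 0.4605 -0.0982  0.215 ]
[228.5412 206.4605] (np.float64(233.6590459634167), np.float64(206.82952800057933))
```

The rod leans about 1.5° in the grip, tip towards +y, and needs about -1.2 mm in x. I'll correct both and look again.

```bash
cat > look.py <<'E'
from h import *
def look(tag):
    p,r=manip.get_position(),manip.get_ee_rot()
    s=manip.camera("scene");c=manip.camera("wrist");np.savez(tag+".npz",p=p,r=r,T=wristT(c,p,r))
    a=cv2.resize(s["image"][165:235,205:285,::-1],None,fx=8,fy=8,interpolation=cv2.INTER_CUBIC)
    b=cv2.resize(c["image"][165:235,220:290,::-1],None,fx=8,fy=8,interpolation=cv2.INTER_CUBIC)
    cv2.imwrite(f"pics/s{tag}.png",a);cv2.imwrite(f"pics/w{tag}.png",b);print(p,manip.get_contact_force(),manip.get_time())
E
python3 - <<'E'
from look import *
o=(R.from_rotvec(-.026*mx)*R.from_rotvec(rot([0,0,-1],mx))).as_rotvec()
manip.servo_line((.4588,-.1009,.235),o,rate=.1);manip.hold(.2)
look("6")
E
```

```text
[ 0.459  -0.101   0.2354] [-0.118   0.0948 -0.7923] 17.6333
```

View pics/s6.png

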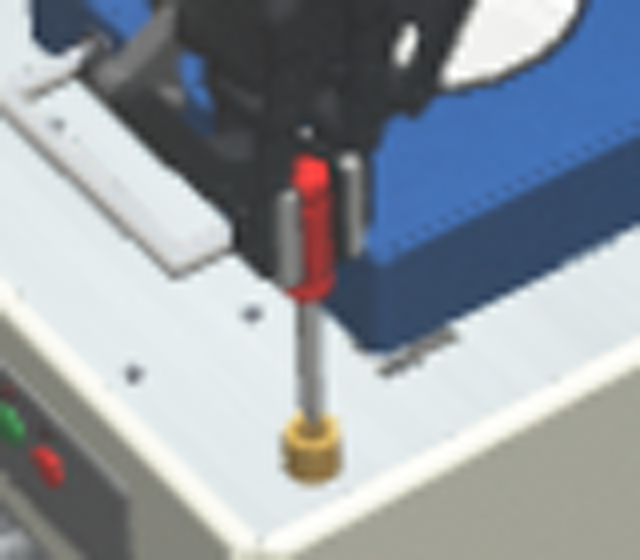

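View pics/w6.png

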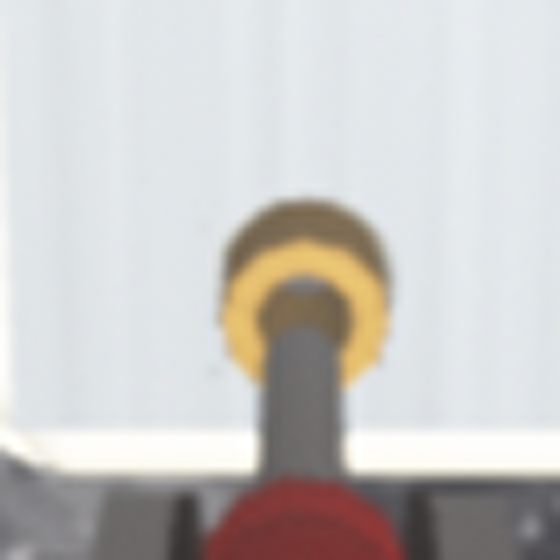

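The tip now sits over the bore: wrist tip edge (303,325) against bore centre (306,316), and scene tip (313,420) over mouth (314,428). The remaining correction is about +0.7 mm in y and +0.3 mm in x. I'll insert with force monitoring.

```bash
python3 - <<'E'
from look import *
o=(R.from_rotvec(-.026*mx)*R.from_rotvec(rot([0,0,-1],mx))).as_rotvec()
x,y=.4591,-.1003
for z in (.232,.228,.224,.219,.212,.204,.197,.190):
    manip.servo_line((x,y,z),o,rate=.04);manip.hold(.1)
    f=manip.get_contact_force();print(z,manip.get_position(),f,manip.get_torque())
    if f[2]>12: break
look("7")
E
```

```text
0.232 [ 0.4591 -0.1003  0.2319] [ 0.1247  0.7346 -0.3674] [ 0.036  -0.0118 -0.0268]
0.228 [ 0.4591 -0.1003  0.2279] [ 0.0062 -0.0188 -1.1772] [-0.0048 -0.0063  0.0173]
0.224 [ 0.4591 -0.1003  0.2239] [ 0.6648 -0.7228  0.1855] [0.0265 0.0033 0.0013]
0.219 [ 0.459  -0.1003  0.2189] [ 0.5746 -0.467  -0.6088] [-0.0206 -0.0174  0.0116]
0.212 [ 0.4591 -0.1003  0.212 ] [ 0.025   0.1598 -0.1825] [ 0.0031  0.0121 -0.043 ]
0.204 [ 0.4591 -0.1003  0.2039] [ 0.3526 -0.2027 -0.7165] [-0.0572  0.0227  0.0332]
0.197 [ 0.4591 -0.1003  0.1969] [-0.4498  0.4077 -1.0461] [0.0299 0.0216 0.0175]
0.19 [ 0.459  -0.1003  0.1899] [-0.4454 -0.8304 -0.2122] [-0.0957 -0.0257 -0.0131]
[ 0.459  -0.1003  0.1899] [-0.044  -0.508  -0.5735] 20.8833
```

View pics/s7.png

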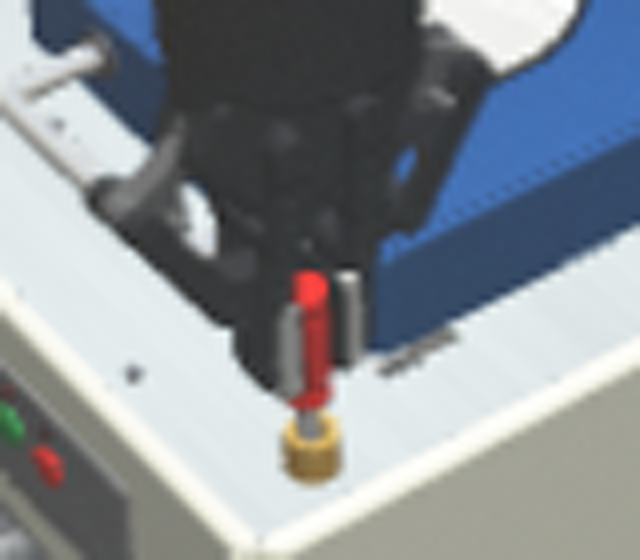

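The scene view shows the shank well into the tube, with about 14 mm left and no side load. Now the final push.

```bash
python3 - <<'E'
from look import *
o=(R.from_rotvec(-.026*mx)*R.from_rotvec(rot([0,0,-1],mx))).as_rotvec()
x,y=.4591,-.1003
for z in (.186,.182,.179,.177,.176,.175,.174,.173,.172):
    manip.servo_line((x,y,z),o,rate=.03);manip.hold(.15)
    f=manip.get_contact_force();print(z,manip.get_position(),f,manip.get_width())
    if f[2]>22: break
look("8")
E
```

```text
0.186 [ 0.4592 -0.1004  0.186 ] [ 0.6456 -0.7387  1.3446] 0.014057708861808448
0.182 [ 0.4591 -0.1004  0.1819] [ 0.9756 -1.8572  0.5296] 0.014391450399621709
0.179 [ 0.4591 -0.1004  0.1789] [ 1.3166 -3.2136  0.0016] 0.014417979246909986
0.177 [ 0.4591 -0.1004  0.177 ] [ 1.2681 -2.6911  1.1636] 0.014448243110443015
0.176 [ 0.4592 -0.1004  0.176 ] [ 1.464  -3.2691  2.9192] 0.01450222056220156
0.175 [ 0.4593 -0.1004  0.1759] [-1.1543 -2.0333 12.3813] 0.014498823023911454
0.174 [ 0.4593 -0.1005  0.1757] [-5.9811 -1.6735 25.3928] 0.014506024779731043
[ 0.4593 -0.1005  0.1757] [-4.9502 -3.1198 24.912 ] 23.85
```

View pics/s8.png

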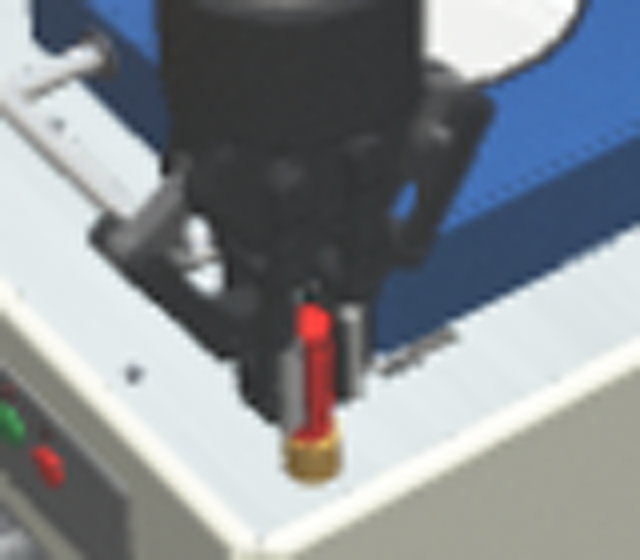

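There is a hard stop at TCP z 0.1757, and 0.176 was predicted for handle on rim. The scene view shows the handle meeting the brass tube. I'll release, rise and check.

```bash
python3 - <<'E'
from look import *
o=(R.from_rotvec(-.026*mx)*R.from_rotvec(rot([0,0,-1],mx))).as_rotvec()
manip.command_gripper(0.034,40)
manip.servo_line((.4591,-.1003,.255),o,rate=.12)
o=rot([0,0,-1],mx)
manip.move_to((.4725,.0226,.26),o)
look("9")
E
```

```text
[0.4721 0.0231 0.2592] [-0.0002  0.677   0.4867] 25.6667
```

View pics/s9.png

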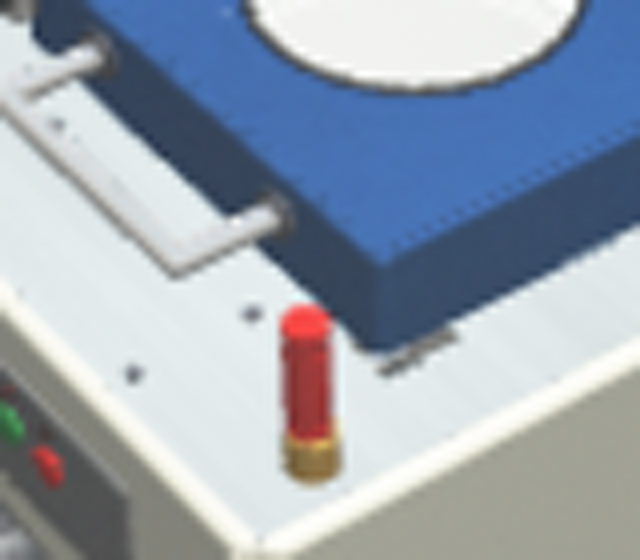

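The handle sits flush on the tube rim and upright: handle top at (306,320), rim at (312,440). Now I'll grip the bar and lift along the arc.

```bash
python3 - <<'E'
from look import *
o=rot([0,0,-1],mx)
b=np.array([.4725,.0226,.160])
hinge=b+.215*mx+[0,0,-.026]
def bar(th): return hinge+mx*(-.215*np.cos(th)+.026*np.sin(th))+np.array([0,0,.215*np.sin(th)+.026*np.cos(th)])
off=np.array([0,0,.0065])
print([manip.solve_ik(bar(t)+off,o) is not None for t in np.linspace(0,.9,10)])
manip.servo_line(b+off,o,rate=.12)
manip.command_gripper(0.0,45)
print(manip.get_width(),manip.get_contact_force(),manip.get_position())
ok=True
for th in (.02,.04,.06,.08):
    manip.servo_line(bar(th)+off,o,rate=.03);manip.hold(.1)
    f=manip.get_contact_force();print(th,f,manip.get_width())
    if abs(f[2])>20: ok=False;break
if ok:
  for th in np.linspace(.16,.9,9):
    manip.servo_line(bar(th)+off,o,rate=.07)
    f=manip.get_contact_force();print(th,f,manip.get_width(),manip.get_position()-bar(th)-off)
    if np.linalg.norm(f)>35: print("stop");break
manip.hold(.3)
s=manip.camera("scene");cv2.imwrite("pics/s10.png",cv2.resize(s["image"][90:265,125:325,::-1],None,fx=3.4,fy=3.4))
print(manip.get_time(),manip.get_contact_force())
E
```

```text
[True, True, True, True, True, True, True, True, True, True]
0.008449914189026755 [-1.6572 -0.2653  5.3425] [0.4727 0.0226 0.1672]
0.02 [ 0.7581  0.2799 -1.7943] 0.008033656910470035
0.04 [ 0.28   -0.6933 -3.0857] 0.008047895867220718
0.06 [ 0.6649  0.9404 -3.3929] 0.008355832534977388
0.08 [ 1.0509  0.5989 -3.3741] 0.008304665366047778
0.16 [-0.3595  0.499  -2.8069] 0.007957947173747416 [-0.0002  0.      0.0003]
0.2525 [-4.519   1.3174  0.5709] 0.00808170440124485 [-0.0004  0.      0.0002]
0.345 [-5.97    1.6073  0.7692] 0.008294263935150935 [-0.0006 -0.      0.0006]
0.4375 [-8.5173  1.2705  2.9223] 0.008267357198261065 [-0.001   0.      0.0006]
0.53 [-11.1574   0.9012   5.5623] 0.008022044350012462 [-0.0013  0.      0.0009]
0.6225 [-12.9681   1.5866   8.1506] 0.00805146720378744 [-0.0016 -0.      0.0011]
0.715 [-16.0558   0.5349  14.1579] 0.007856790597197285 [-0.0016 -0.      0.002 ]
0.8075 [-12.993    0.6974  17.0367] 0.007920051520293478 [-0.0004 -0.0002  0.0029]
0.9 [-9.5914  0.1961 13.976 ] 0.007908800819582423 [ 0.0005 -0.0004  0.0032]
32.7333 [-9.6284 -0.5907 13.7893]
```

View pics/s10.png

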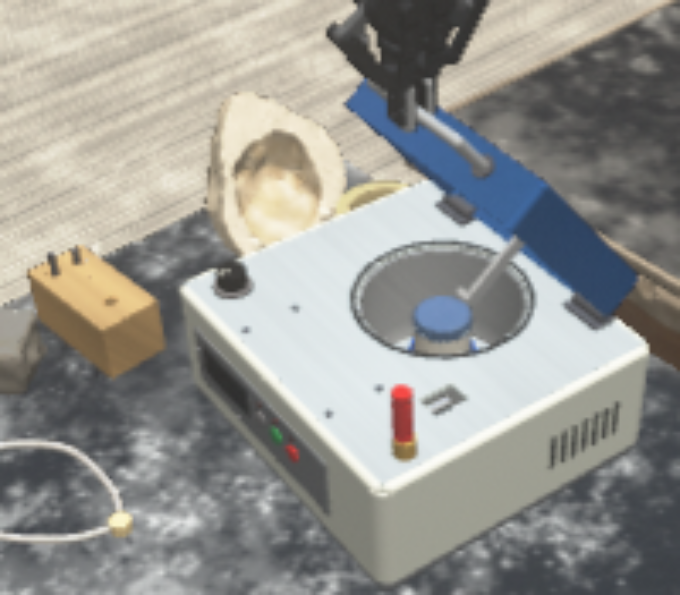

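The lid stands open, with the bar in the fingers at (430,110) in the picture. The rod stands in the tube at (403,420) and the bystanders are untouched. One stability check, then I'll hand in.

```bash
python3 - <<'E'
from look import *
s0=manip.camera("scene")["image"].astype(int)
f0=manip.get_contact_force()
manip.hold(1.0)
s=manip.camera("scene");t=manip.camera("top")["image"].astype(int)
s1=s["image"].astype(int)
print("diff px",(abs(s1-s0).max(2)>40).sum(),f0,manip.get_contact_force(),manip.get_width(),manip.get_position(),abs(manip.get_joint_vel()).max())
# bar right end seen in scene crop (490,168): angle from y known along bar
uv=(490/3.4+125,168/3.4+90); o,d=ray(s,uv)
e=np.array([.4725,.0226,.16])-.052*my; n=my
X=o+d*(n@(e-o))/(n@d); h=e+.215*mx+[0,0,-.026]; v=X-h
print("lid angle",np.arctan2(v[2],-(v@mx))-np.arctan2(.026,.215),np.linalg.norm(v))
t0=cv2.imread("pics/top0.png")[:,:,::-1].astype(int)
D=abs(t-t0).max(2)
for n,(u,w,k) in dict(bowl=(371,232,22),tin=(355,152,16),jar=(358,177,10),shard=(148,165,25),shard2=(393,142,14)).items(): print(n,(D[w-k:w+k,u-k:u+k]>40).sum())
manip.sign_off()
E
```

```text
diff px 0 [-9.318   0.3225 14.2587] [-10.2109   0.3479  13.458 ] 0.007929696547364024 [0.5739 0.0117 0.3281] 0.0013210937898556156
lid angle 0.9517567367304943 0.16894368156084832
bowl 0
tin 0
jar 0
shard 0
shard2 0
the job is handed in; nothing more can be done
```

The job is handed in, with the lid held open by its bar and the rod fully home in the tube.

- **Tug:** I pulled the lid up first, with the rod untouched. It rose about 8 mm and then stopped hard, with the pull climbing to 43 N, so the lock was caught.
- **Rod:** I pushed it down into the brass tube until it stopped hard, with 25 N at TCP z 0.1757 (0.176 expected). The picture shows the handle on the rim and upright.
- **Lid:** I then lifted it freely along its arc to about 0.9 rad (about 51°). At hand-in at about 34 s it was still, with no changed pixels over 1 s and the bar gripped at 45 N.
- **Bystanders:** the bowl, tin, jar and mould piece showed no change in the top view.

**Checks that disagreed:**
- My image estimate of the lid angle gave 0.95 rad, but its radius came out as 0.169 m instead of 0.217 m, so the pixel I picked was not the bar's end. The 0.9 rad therefore rests on the gripper's position, not on that estimate.
- A steady 17 N of reaction between gripper and lid remained at the end. It is probably from turning the bar in the pads or a fingertip resting on the lid. It stayed steady and well below the limits.

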